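# Press the ceramic bearing cup square into the carousel hub

### The job

Refit the bearing of the autosampler's carousel hub: pick up the white ceramic flanged cup and start its sleeve squarely in the bore of the aluminium hub housing, just far enough that the spring ring in the bore grips it (its flange still at least 8 mm off the housing), and let go of it there. Then drive it home with short pushes of the fingertips on its rim, a little at a time and alternately on opposite sides, until its flange is felt to bed firmly on the shim pack all round; never let it cock (more than about 5 degrees) and, as it is brittle, never push it harder than about 30 N. Leave the other things on the bench where they are.

Things in the scene. Friction and masses are not known exactly. Their poses are not given: they have to be found in the camera images.
- cup: The white ceramic bearing cup, loose, about 0.12 kg, standing on its sleeve, flange up; 26 mm tall. Sleeve 20 mm long, 57 mm outer diameter, its lower 12 mm tapering to 55.5 mm, with a lead-in to 53.5 mm in the lowest 2.5 mm; flange on top 66 mm diameter, 6 mm thick; a 48 mm hole right through. Origin: centre of the sleeve's foot; z: the axis, up to the flange.
- cup_seat (a point): Centre of the flange's underside, 20 mm above the cup's foot. Grip the flange across its diameter from above, the fingertips no more than 5 mm below this plane: the flange is only about 10 mm off the housing when the cup has been started.
- cup_rim (a point): Centre of the flange's flat top, 26 mm above the cup's foot. The rim to push on is the flat ring of 24 to 33 mm radius round this point. A side pushed down 2.5 to 3 mm tilts the cup by about 3 to 4 degrees and sinks it by about 1 mm; pushed on at that side it cocks to 6 or 7 degrees and jams in the bore.
- housing: The hub housing, bare grey aluminium, fixed: a round body of 100 mm diameter and 60 mm height on a foot of 120 mm diameter and 10 mm height, with a vertical bore of 58 mm diameter right through (0.6 mm clear all round the sleeve's upper part). Origin: centre of its underside, on the bench; z up; its +x side carries a small brass grease nipple.
- bore_mouth (a point): Centre of the bore's mouth, in the plane of the housing's flat top face, 60 mm above the bench. The shims lie on this face.
- spring_ring (a point): On the bore's axis, 7 mm below its mouth: level of the seven waves, at 45 degree steps (none at the housing's +x), of a split spring ring that grips the sleeve. They touch the lead-in when the flange is about 14 mm off the housing and grip fully at 11 mm, by dry friction that grows with the taper: pushed straight 14 N, then 30 to 40 N near home; pushed at one side of the rim 7 N, then 14 to 19 N.
- shims: The flat steel shim pack round the bore's mouth on the housing's face, 60 mm inner and 74 mm outer diameter, held in place. Origin: centre of its underside, at bore_mouth. It is 1 to 5 mm thick, different each time and not measured: the cup is home when its flange lands on the shims, which is felt as a rigid stop (more than 20 N).
- spindle: Bystander: the hub's steel spindle, standing on its disc, 60 mm diameter, 72 mm tall, loose. Origin at the centre of its underside.
- cover_ring: Bystander: the hub's flat aluminium cover ring, 99 mm outer and 52 mm inner diameter, 5 mm thick, lying loose. Origin at its centre on the bench.
- beaker: Bystander: a small empty glass beaker, 53 mm diameter, 71 mm tall, loose. Origin at the centre of its underside.
- vial: Bystander: a screw-cap vial, 23 mm diameter, 56 mm tall, loose. Origin at the centre of its underside.
- timer_0: Bystander: a white bench timer, 66 x 66 x 18 mm, lying loose. Origin at the centre of its underside.
- spanner_0: Bystander: an open-ended spanner, 22 x 125 x 8 mm, lying loose. Origin at the centre of its underside.

How it is judged:
By the outcome, as a careful person would: the job done as asked, in the order asked, and still so for the second after the job is handed in, with the robot touching nothing.
It also fails if it takes over 72 s, if anything falls off the work surface, if the arm or the gripper's body presses on something with over 40 N, if the wrist force passes 120 N, or if a joint passes its speed limit or range.

### The arm

A 7-joint arm with a two-finger parallel gripper is mounted at the origin on a cart in front of the work surface, level with it; the furniture and walls round the work are solid. World frame = base frame: x ahead of the robot, y to its left, z up, the work surface at z = 0. Lengths are in m, angles in rad, forces in N, time in s.
With the tool pointing down it reaches from about 0.425 to 0.95 m from the base axis. Payload 4.7 kg.
Tool frame: the origin (TCP) lies on the centre line of the jaws, within the pads' length; the fingertips stand robot.nose_length ahead of it and the grasp point (between the pads) lies 8 mm behind it (robot.nose_length is the distance from the TCP to the fingertips, in m); z points along the fingers, x is the direction in which the jaws open and shut, and the axes are right-handed (so a half turn about z gives the same grasp; the last joint's range is limited). The gripper opens to 85 mm and grips with 20 to 120 N. Pads are 22 mm wide; open, the fingers measure 114 mm over their backs; the gripper's body (76 mm by 85 mm) begins 54 mm behind the grasp point. The pads swing forward as they close: fully open they stand 13 mm farther back than shut.
Start: joints at [1.109, 0.469, -0.049, 1.532, 0.024, 1.141, -0.082], TCP at [0.283, -0.613, 0.242] pointing down, gripper open.
Joint ranges: [-2.59, 2.59], [-0.33, 1.99], [-1.39, 1.29], [0.1, 2.45], [-1.04, 4.18], [0.21, 1.99], [-2.66, 2.66]. Speed limits (rad/s): [2.57, 2.57, 3.14, 3.14, 3.14, 3.14, 3.14].

### API

Orientations are given as [roll, pitch, yaw] about the fixed x, y, z axes, in that order (R = Rz(yaw) Ry(pitch) Rx(roll)).
In Python, from plant import robot gives the robot as it stands. Calls block until the motion is done:
- robot.goto(position, orientation): joint-space move of the TCP to a pose.
- robot.move_straight(position, vel=0.15, attitude=None, contact_N=None): straight line of the TCP; attitude=None keeps the orientation; vel is the mean speed in m/s. With contact_N (N) it stops when the force on the tool has changed by that much, and returns True; else False.
- robot.move_joints(angles): joint-space move.
- robot.grip(opening, strength=None): opening from 0.0 (shut) to 1.0 (fully open); strength is the grip in N (None keeps the last); returns when the fingers have stopped.
- robot.sleep(seconds).
- robot.inverse_kinematics(position, orientation): joint angles nearest the present ones, or None.
- robot.sense(): the state.
- robot.grab_frame(name): name is "scene" or "top" or "wrist"; returns a dict with "image" (384x512x3 uint8, red, green, blue), "range_z" (384x512 float32, m along the optical axis (not along the pixel's ray), 0 where there is no reading), "fx", "fy", "cx", "cy" (pixels), "dist_coeffs" ([k1, k2, p1, p2, k3] as OpenCV has them; the pictures are not rectified), "R" (3x3) and "t" (3): a world point X has camera coordinates R X + t. Camera axes: x right, y down, z forward; pixel columns grow to the right and rows downward; lengths in m; the calibration is good to about 2 mm. A picture is of the moment at which its call begins.
A pose or a line that the arm cannot do raises robot.IKError and nothing moves.
- robot.close_job(): hands the job in, once; it reports no verdict.
The state is a dict: "t": time; "joint_pos": joint angles; "joint_velocities": joint speeds; "effort": joint torques, N m; "tcp_pos": TCP position; "tcp_rot": TCP orientation; "wrist_force": force on the tool from outside, world axes, zero at the start; "torque": the same for the moment, N m; "opening": opening from 0.0 (shut) to 1.0 (fully open).
Only numpy, scipy, OpenCV 4.12 (cv2) and the standard library are available. Lean on these libraries where they do the work, as an engineer would, in place of code of your own. Each camera call takes 0.05 s, during which the arm holds its last target. There are 200 camera calls.

## Working session

There is one attempt and no reset: what is moved stays moved. The work goes in short steps, each a Python script; the robot and the scene stay as the last script left them, time stands still between calls to the robot, and variables do not carry over. Pictures are saved under pics/ and viewed, about 8 in all and at most 12, crops included, and the job is handed in when it is done.

```bash
ls; mkdir -p pics; python3 - <<'E'
from plant import robot
import cv2,numpy as np
s=robot.sense();print(s['t'],s['tcp_pos'],s['tcp_rot'],s['wrist_force'],s['opening'],robot.nose_length)
ims=[]
for n in("scene","top","wrist"):
    f=robot.grab_frame(n);np.savez(f'pics/{n}0.npz',**f)
    cv2.imwrite(f'pics/{n}0.png',f['image'][:,:,::-1]);print(n,f['fx'],f['cx'],f['dist_coeffs'],(-f['R'].T@f['t']).round(3),f['R'].round(2).tolist(), (f['range_z']>0).mean())
E
```

```text
pics
0.0 [ 0.28289829 -0.61222282  0.24123002] [ 3.14151608e+00  1.99995701e-03 -1.13791855e+00] [-0.4431859  -0.46962826 -0.08956421] 0.9995185134523155 0.011
scene 351.65781985890186 256.65145162236803 [-0.02707233  0.          0.          0.          0.        ] [ 0.08  -0.615  0.459] [[0.81, -0.58, 0.0], [-0.26, -0.37, -0.89], [0.52, 0.72, -0.45]] 0.9959767659505209
top 495.31797972756976 260.2635317945034 [-0.13047877  0.          0.          0.          0.        ] [0.392 0.018 1.474] [[-0.01, -1.0, -0.0], [-1.0, 0.01, -0.09], [0.09, 0.0, -1.0]] 0.9959055582682291
wrist 313.30581107795405 257.7183714236362 [-0.07941642  0.          0.          0.          0.        ] [ 0.341 -0.585  0.372] [[0.42, -0.91, -0.0], [-0.88, -0.41, 0.26], [-0.23, -0.11, -0.97]] 0.9960581461588541
```

View pics/top0.png

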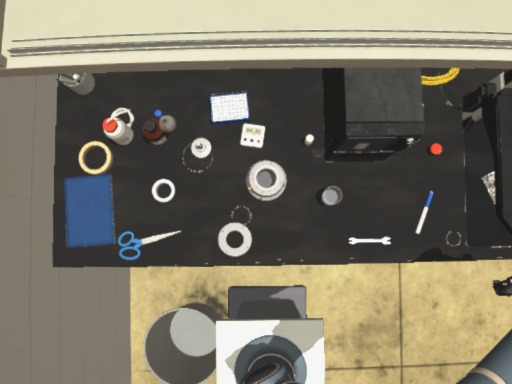

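View pics/scene0.png

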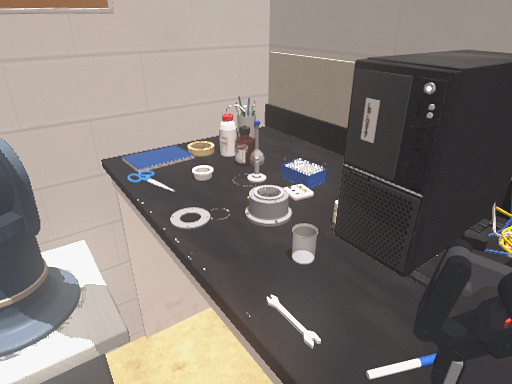

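Top view: cup at about (163,190), housing at (266,179), cover ring (235,239), spindle (201,148), timer (253,135), beaker (331,196), vial (309,140). The tall black box is to the right of the housing. Next I'll measure the cup and housing.

```bash
cat > h.py <<'E'
import numpy as np,cv2
def K(f): return np.array([[f['fx'],0,f['cx']],[0,f['fy'],f['cy']],[0,0,1.]])
def cast(f,px,z):
    px=np.asarray(px,float).reshape(-1,1,2)
    u=cv2.undistortPoints(px,K(f),np.array(f['dist_coeffs'],float)).reshape(-1,2)
    d=np.c_[u,np.ones(len(u))]@f['R']; c=-f['R'].T@f['t']
    return c+d*((z-c[2])/d[:,2])[:,None]
def cloud(f):
    v,u=np.mgrid[:384,:512]; px=np.stack([u,v],-1).reshape(-1,1,2).astype(float)
    n=cv2.undistortPoints(px,K(f),np.array(f['dist_coeffs'],float)).reshape(-1,2)
    P=(np.c_[n,np.ones(len(n))]*f['range_z'].reshape(-1,1)-f['t'])@f['R']
    return P.reshape(384,512,3)
def circ(P):  # algebraic circle fit of xy
    x,y=P[:,0],P[:,1]; s=np.linalg.lstsq(np.c_[2*x,2*y,np.ones(len(x))],x*x+y*y,rcond=None)[0]
    return s[0],s[1],np.sqrt(s[2]+s[0]**2+s[1]**2)
E
python3 - <<'E'
from h import *
f=dict(np.load('pics/top0.npz')); C=cloud(f)
print('bench z',np.median(C[200:230,280:340,2]))
for n,(u,v),r,(a,b) in [('cup',(163,190),16,(.018,.034)),('housing',(266,179),24,(.053,.07)),('cover',(235,239),22,(.003,.01)),('spindle',(201,148),14,(.004,.1)),('timer',(253,135),16,(.01,.03)),('beaker',(331,196),14,(.05,.09)),('vial',(309,140),8,(.03,.08))]:
    S=C[v-r:v+r,u-r:u+r].reshape(-1,3); S=S[(S[:,2]>a)&(S[:,2]<b)]
    print(n,len(S),np.median(S,0).round(3),'ctr',((S.min(0)+S.max(0))/2).round(3),np.ptp(S,0).round(3), 'ray',cast(f,[(u,v)],.06 if n=='housing' else .026).round(3))
# tall stuff near the work
B=C[60:260,140:440]; m=B[...,2]>.1; Q=B[m]
print('tall', [(np.round(Q[(Q[:,1]<y)&(Q[:,1]>y-.05)].min(0),2).tolist(),np.round(Q[(Q[:,1]<y)&(Q[:,1]>y-.05)].max(0),2).tolist()) for y in np.arange(.3,-.4,-.05) if ((Q[:,1]<y)&(Q[:,1]>y-.05)).sum()>5])
from plant import robot
print(robot.sense()['t'])
E
```

```text
bench z -0.0001376587761511744
cup 199 [0.535 0.31  0.025] ctr [0.534 0.31  0.026] [0.066 0.067 0.014] ray [[0.534 0.31  0.026]]
housing 629 [0.563 0.005 0.061] ctr [0.562 0.005 0.061] [0.099 0.098 0.016] ray [[0.558 0.005 0.06 ]]
cover 653 [0.387 0.1   0.005] ctr [0.389 0.101 0.006] [0.128 0.128 0.007] ray [[0.388 0.098 0.026]]
spindle 305 [0.661 0.198 0.009] ctr [0.664 0.201 0.039] [0.084 0.082 0.071] ray [[0.658 0.197 0.026]]
timer 468 [0.698 0.045 0.016] ctr [0.703 0.049 0.02 ] [0.08  0.08  0.019] ray [[0.695 0.042 0.026]]
beaker 74 [ 0.514 -0.19   0.067] ctr [ 0.51  -0.184  0.063] [0.049 0.05  0.025] ray [[ 0.509 -0.185  0.026]]
vial 52 [ 0.676 -0.122  0.053] ctr [ 0.677 -0.124  0.047] [0.02  0.02  0.029] ray [[ 0.677 -0.124  0.026]]
tall [([0.73, 0.25, 0.11], [0.74, 0.3, 0.56]), ([0.73, 0.2, 0.52], [0.73, 0.25, 0.57]), ([0.73, 0.15, 0.52], [0.73, 0.2, 0.57]), ([0.73, 0.1, 0.52], [0.73, 0.15, 0.57]), ([0.73, 0.05, 0.52], [0.73, 0.1, 0.57]), ([0.39, 0.0, 0.52], [0.73, 0.05, 1.47]), ([0.73, -0.05, 0.52], [0.73, -0.0, 0.57]), ([0.73, -0.1, 0.52], [0.73, -0.05, 0.56]), ([0.73, -0.15, 0.52], [0.73, -0.1, 0.56]), ([0.61, -0.2, 0.1], [0.87, -0.15, 0.56]), ([0.61, -0.25, 0.1], [0.78, -0.2, 0.56]), ([0.61, -0.3, 0.1], [0.77, -0.25, 0.56]), ([0.61, -0.35, 0.1], [0.77, -0.3, 0.56]), ([0.62, -0.35, 0.37], [0.77, -0.35, 0.39])]
0.15
```

```bash
python3 - <<'E'
from h import *
from plant import robot
O=[np.pi,0,-np.pi/2]
def go(p): robot.goto(p,O); s=robot.sense(); print(p,round(s['t'],2),s['tcp_pos'].round(4) if hasattr(s['tcp_pos'],'round') else s['tcp_pos'],np.round(s['tcp_rot'],3))
go([.36,-.33,.3]); go([.563,.005,.20]); robot.sleep(.2)
f=robot.grab_frame('wrist'); np.savez('pics/wh.npz',**f,tcp=robot.sense()['tcp_pos'])
cv2.imwrite('pics/wh.png',f['image'][:,:,::-1])
go([.534,.31,.166]); robot.sleep(.2)
f2=robot.grab_frame('wrist'); np.savez('pics/wc.npz',**f2,tcp=robot.sense()['tcp_pos'])
cv2.imwrite('pics/w.png',np.hstack([f['image'][:,100:420],f2['image'][:,100:420]])[:,:,::-1])
print(robot.sense())
for g,z in((f,.06),(f2,.026)):
    C=cloud(g); P=C.reshape(-1,3); c=[.563,.005] if z==.06 else [.534,.31]
    r=np.hypot(P[:,0]-c[0],P[:,1]-c[1]); 
    print([(k,np.round(np.median(P[(r>k*.001)&(r<k*.001+.003),2]),4)) for k in range(15,56,3)])
E
```

```text
[0.36, -0.33, 0.3] 1.29 [ 0.3597 -0.3311  0.3   ] [ 3.142e+00 -1.000e-03 -1.572e+00]
[0.563, 0.005, 0.2] 2.79 [0.5631 0.0031 0.2001] [-3.142e+00 -1.000e-03 -1.573e+00]
[0.534, 0.31, 0.166] 4.22 [0.5351 0.308  0.166 ] [-3.141e+00 -1.000e-03 -1.573e+00]
{'t': 4.4667, 'joint_pos': array([-0.25155608,  0.49176145, -0.46475152,  1.73544025,  0.25924017,
        0.97536043, -2.38856922]), 'joint_velocities': array([-0.00658504, -0.00099065, -0.00629872, -0.0004774 , -0.00048806,
       -0.00062276, -0.00017281]), 'effort': array([ 1.59671973e-02, -4.71866548e+01, -4.93103564e+00, -2.09543717e+01,
        1.50044274e-02,  1.98115929e-03,  9.77619675e-04]), 'tcp_pos': array([0.53478742, 0.30859528, 0.16614914]), 'tcp_rot': array([-3.14113884e+00, -4.22356411e-04, -1.57321427e+00]), 'wrist_force': array([-0.47915688, -0.36667252,  0.08137138]), 'torque': array([-0.04280952,  0.00774814,  0.02105986]), 'opening': 1.004059457858528}
[(15, np.float64(0.2677)), (18, np.float64(0.2683)), (21, np.float64(0.2849)), (24, np.float64(0.2827)), (27, np.float64(0.2732)), (30, np.float64(0.2727)), (33, np.float64(0.2668)), (36, np.float64(0.2672)), (39, np.float64(0.2282)), (42, np.float64(0.2213)), (45, np.float64(0.2219)), (48, np.float64(0.2287)), (51, np.float64(0.2517)), (54, np.float64(0.2511))]
[(15, np.float64(0.2343)), (18, np.float64(0.2321)), (21, np.float64(0.2494)), (24, np.float64(0.2483)), (27, np.float64(0.2445)), (30, np.float64(0.2406)), (33, np.float64(0.2356)), (36, np.float64(0.2336)), (39, np.float64(0.1942)), (42, np.float64(0.1893)), (45, np.float64(0.1903)), (48, np.float64(0.1953)), (51, np.float64(0.2024)), (54, np.float64(0.2098))]
```

View pics/w.png

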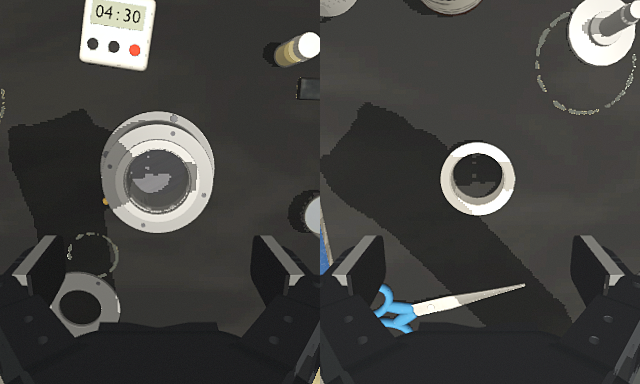

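Left: housing, shims and bore centred at about (258,180), with the brass nipple at about (205,200), so housing +x points roughly to world +y. Right: cup centred at about (258,178), nothing close to it. Now a precise fit for both from the same camera.

```bash
cat >> h.py <<'E'
def disc(f,c,z,tol,rmax,plane,dbg=None):
    """outer-edge circle of the connected patch at height z+-tol round c"""
    C=cloud(f); r=np.hypot(C[...,0]-c[0],C[...,1]-c[1])
    m=((abs(C[...,2]-z)<tol)&(r<rmax)).astype(np.uint8)
    cs,_=cv2.findContours(m,cv2.RETR_EXTERNAL,cv2.CHAIN_APPROX_NONE)
    k=max(cs,key=cv2.contourArea); k=cv2.convexHull(k).reshape(-1,2)
    W=cast(f,k,plane); o=circ(W)
    for _ in range(3):
        e=abs(np.hypot(W[:,0]-o[0],W[:,1]-o[1])-o[2]); g=e<max(2*np.median(e),.0006); o=circ(W[g])
    return np.array(o),len(k),g.sum(),np.median(C[...,2][(m>0)])
E
python3 - <<'E'
from h import *
f=dict(np.load('pics/wh.npz')); g=dict(np.load('pics/wc.npz'))
print('H',disc(f,[.563,.005],.0615,.006,.06,.06)); print('C',disc(g,[.534,.31],.026,.005,.04,.026))
C=cloud(f)
m=(abs(C[...,2]-.0615)<.006); P=C[m]; o=disc(f,[.563,.005],.0615,.006,.06,.06)[0]
r=np.hypot(P[:,0]-o[0],P[:,1]-o[1])
for k in range(24,52,2): 
    q=P[(r>k/1e3)&(r<(k+2)/1e3),2]; print(k,len(q),np.round([np.median(q),q.std()],4) if len(q) else '')
# colour circles
for n,G,c,z in(('cup',g,[.534,.31],.026),('hous',f,o[:2],.06)):
    hsv=cv2.cvtColor(G['image'],cv2.COLOR_RGB2HSV); px=(hsv[...,2]>(200 if n=='cup' else 140))&(hsv[...,1]<60)
    D=cloud(G); px&=np.hypot(D[...,0]-c[0],D[...,1]-c[1])<.036 if n=='cup' else (np.hypot(D[...,0]-c[0],D[...,1]-c[1])<.053)
    cs,h=cv2.findContours(px.astype(np.uint8),cv2.RETR_CCOMP,cv2.CHAIN_APPROX_NONE)
    for i,k in enumerate(cs):
        if len(k)>60: print(n,'inner' if h[0,i,3]>=0 else 'outer',len(k),np.round(circ(cast(G,k.reshape(-1,2),z)),4))
h=cv2.cvtColor(f['image'],cv2.COLOR_RGB2HSV); b=(h[...,0]>10)&(h[...,0]<30)&(h[...,1]>130)&(h[...,2]>90); b[:, :190]=0;b[:,230:]=0;b[230:]=0
ys,xs=np.where(b); print('nipple',len(xs),xs.mean() if len(xs) else 0,ys.mean() if len(ys) else 0, cast(f,[(xs.mean(),ys.mean())],.03) if len(xs) else '')
print(f['tcp'],g['tcp'])
E
```

```text
H (array([0.56340581, 0.00458651, 0.04958508]), 48, np.int64(48), np.float64(0.05907798320777546))
C (array([0.53606371, 0.30897363, 0.03279726]), 41, np.int64(41), np.float64(0.024770461439817808))
24 0 
26 3 [0.058  0.0012]
28 376 [0.0581 0.0022]
30 646 [0.0633 0.002 ]
32 508 [0.0635 0.0007]
34 561 [0.0635 0.0007]
36 518 [0.0627 0.0023]
38 482 [0.0587 0.0007]
40 643 [0.0587 0.0007]
42 647 [0.0587 0.0007]
44 690 [0.0587 0.0007]
46 716 [0.0588 0.0007]
48 665 [0.0586 0.0007]
50 33 [0.0581 0.0005]
cup outer 205 [0.5362 0.3088 0.0324]
cup inner 157 [0.5366 0.309  0.0242]
hous outer 95 [0.563  0.0086 0.0112]
hous outer 429 [5.651e-01 3.000e-04 4.780e-02]
hous inner 269 [0.5631 0.0036 0.0302]
nipple 22 204.54545454545453 201.1818181818182 [[0.53501866 0.05726213 0.03      ]]
[0.56304253 0.00400016 0.20028191] [0.53478742 0.30859528 0.16614914]
```

```bash
python3 - <<'E'
from h import *
from plant import robot
def st(n): s=robot.sense(); print(n,round(s['t'],2),s['tcp_pos'].round(4),s['wrist_force'].round(2),round(s['opening'],3),robot.nose_length); return s
X,Y=.5361,.3089
robot.grip(.9,25); st('g')
robot.move_straight([X,Y,.04],.12); robot.sleep(.2); st('above')
print(robot.move_straight([X,Y,-.012],.03,contact_N=4)); s=st('touch'); zc=s['tcp_pos'][2]
robot.move_straight([X,Y,zc+.0205],.05); robot.sleep(.2); st('up')
robot.grip(0.,25); s=st('grip'); 
f=robot.grab_frame('wrist'); np.savez('pics/wg.npz',**f,tcp=s['tcp_pos'])
robot.grip(.95); robot.move_straight([X,Y,.166],.15); robot.sleep(.3); s=st('look')
g=robot.grab_frame('wrist'); np.savez('pics/wc2.npz',**g,tcp=s['tcp_pos'])
print('C',disc(g,[.536,.309],.026,.005,.04,.026))
cv2.imwrite('pics/g.png',f['image'][:,:,::-1])
E
```

```text
g 4.72 [0.5341 0.3098 0.166 ] [ 0.63 -0.11  0.08] 0.898 0.011
above 6.12 [0.5364 0.3091 0.0407] [-0.73  0.12  0.08] 0.904 0.011
True
touch 7.33 [0.536  0.3089 0.0012] [-0.4  -0.64  5.67] 0.9 0.011
up 8.1 [0.5359 0.3087 0.0214] [ 0.91 -0.21 -0.18] 0.901 0.011
grip 8.37 [0.536  0.3088 0.0219] [-2.38 -0.57  3.47] 0.754 0.011
look 10.14 [0.5359 0.3088 0.1654] [ 0.37 -0.54  0.03] 0.953 0.011
C (array([0.5362498 , 0.30907882, 0.03281239]), 40, np.int64(40), np.float64(0.02471749664820486))
```

View pics/g.png

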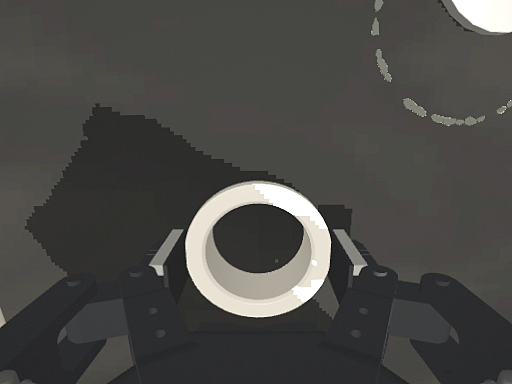

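In-hand picture: the flange sits centred between the pads, cup centre about (258,247). After release the cup's position agrees with the TCP to 0.3 mm, so the wrist camera bias is negligible. Next: grip again, carry it, and re-measure the housing on the way.

```bash
python3 - <<'E'
from h import *
from plant import robot
def st(n): s=robot.sense(); print(n,round(s['t'],2),s['tcp_pos'].round(4),s['wrist_force'].round(2),round(s['opening'],3)); return s
X,Y=.5361,.3089; O=[np.pi,0,-np.pi/2]
f=dict(np.load('pics/wh.npz'));print('shims old',disc(f,[.5634,.0046],.0635,.0025,.0425,.0645))
robot.move_straight([X,Y,.0215],.15); robot.sleep(.25); st('down')
robot.grip(0.,30); st('grip')
robot.move_straight([X,Y,.12],.12); robot.goto([.503,.005,.2],O); robot.sleep(.5); s=st('over')
g=robot.grab_frame('wrist'); np.savez('pics/wh2.npz',**g,tcp=s['tcp_pos'])
print('H',disc(g,[.5634,.0046],.0605,.006,.06,.06)); print('shims',disc(g,[.5634,.0046],.0635,.0025,.0425,.0645))
cv2.imwrite('pics/h2.png',g['image'][:,:,::-1])
# cup in hand: flange top is at tcp z + ~.004
zt=s['tcp_pos'][2]+.026-.0217
print('cup',disc(g,s['tcp_pos'][:2],zt,.004,.037,zt))
E
```

```text
shims old (array([0.56311893, 0.00455715, 0.03687289]), 41, np.int64(41), np.float64(0.06350011272646697))
down 11.56 [0.5365 0.3091 0.0223] [ 0.07 -0.03  0.58] 0.951
grip 11.86 [0.5363 0.309  0.0224] [-1.34 -1.71  5.34] 0.754
over 14.53 [0.503  0.0052 0.1999] [ 0.43  0.47 -1.71] 0.755
H (array([0.56289246, 0.00427581, 0.0494813 ]), 56, np.int64(56), np.float64(0.059036071417044866))
shims (array([0.56295512, 0.00442881, 0.03686416]), 42, np.int64(42), np.float64(0.06343298860018942))
cup (array([0.50403637, 0.0053859 , 0.03242156]), 36, np.int64(28), np.float64(0.20210068688565708))
```

View pics/h2.png

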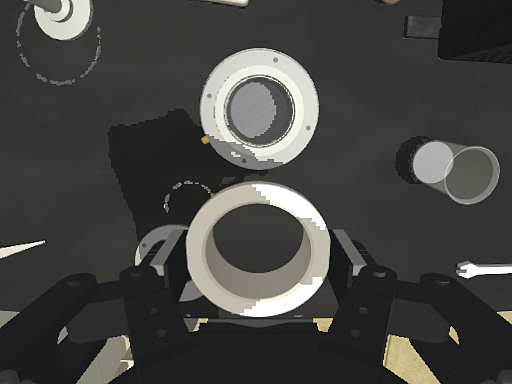

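Housing centre from three fits agrees at (0.563, 0.0044) within 0.5 mm, and the shims show about 4.5 mm thickness by depth. Starting the cup now.

```bash
python3 - <<'E'
from h import *
from plant import robot
def st(n): s=robot.sense(); print(n,round(s['t'],2),s['tcp_pos'].round(4),s['wrist_force'].round(2),s['torque'].round(2),round(s['opening'],3)); return s
X,Y=.5629,.0043
robot.move_straight([X,Y,.11],.12); robot.sleep(.3); st('above')
robot.move_straight([X,Y,.080],.06); robot.sleep(.2); st('mouth')
for z in (.0775,.0755,.074,.0725):
    c=robot.move_straight([X,Y,z],.012,contact_N=20); s=st(c)
    if c: break
E
```

```text
above 15.93 [0.563  0.0042 0.1105] [ 0.09  0.35 -0.93] [-0.06  0.02  0.  ] 0.753
mouth 16.78 [0.5631 0.0043 0.0803] [-0.02  0.28 -1.03] [ 0.04 -0.   -0.01] 0.753
False 17.14 [0.5628 0.0043 0.0774] [-0.03 -0.26 -0.84] [-0.03 -0.01 -0.  ] 0.756
False 17.46 [0.5631 0.0044 0.0754] [ 1.17  0.3  -2.36] [ 0.02 -0.15 -0.03] 0.751
False 17.73 [0.5632 0.0043 0.0741] [ 0.47  0.05 -0.98] [-0.03 -0.2  -0.03] 0.753
False 18.01 [0.5633 0.0043 0.073 ] [ 0.37 -0.49  3.9 ] [-0.01 -0.06 -0.05] 0.752
```

```bash
python3 - <<'E'
from h import *
from plant import robot
def st(n): s=robot.sense(); print(n,round(s['t'],2),s['tcp_pos'].round(4),s['wrist_force'].round(2),s['torque'].round(2),round(s['opening'],3)); return s
X,Y=.5630,.0043
for z in (.0722,.0717):
    c=robot.move_straight([X,Y,z],.012,contact_N=20); s=st(c)
    if s['wrist_force'][2]>10: break
robot.sleep(.1); s=st('set')
robot.grip(1.0); st('open')
robot.move_straight([X,Y,.21],.15); robot.sleep(.3); s=st('look')
g=robot.grab_frame('wrist'); np.savez('pics/p1.npz',**g); cv2.imwrite('pics/p1.png',g['image'][:,:,::-1])
print('C',disc(g,[.563,.0044],.074,.006,.037,.075))
C=cloud(g); r=np.hypot(C[...,0]-.563,C[...,1]-.0044); m=(r>.026)&(r<.031)&(C[...,2]>.066)&(C[...,2]<.09)
P=C[m]; a=np.linalg.lstsq(np.c_[P[:,:2]-[.563,.0044],np.ones(len(P))],P[:,2],rcond=None)[0]; print('flange top plane',len(P),a[2],'tilt deg',np.degrees(a[:2]))
m=(r>.04)&(r<.047)&(abs(C[...,2]-.06)<.008); print('face',np.median(C[m][:,2]))
E
```

```text
False 18.26 [0.5633 0.0044 0.0729] [-0.45  1.12  6.44] [-0.03  0.15 -0.02] 0.751
False 18.51 [0.5634 0.0044 0.0726] [-1.42 -0.11  7.12] [-0.06  0.27 -0.06] 0.752
set 18.61 [0.5633 0.0044 0.0725] [-0.88  0.16  6.99] [-0.1   0.25 -0.02] 0.751
open 18.96 [0.5626 0.0043 0.0713] [ 0.56 -0.03  0.5 ] [-0.02  0.01  0.05] 1.0
look 20.33 [0.5628 0.0043 0.2094] [ 0.03  0.46 -0.41] [-0.01 -0.01 -0.01] 0.999
C (array([0.56276088, 0.00457401, 0.03307448]), 40, np.int64(40), np.float64(0.07547739292944608))
flange top plane 1155 0.07566025313063801 tilt deg [0.15272713 0.37781889]
face 0.058721781480274265
```

View pics/p1.png

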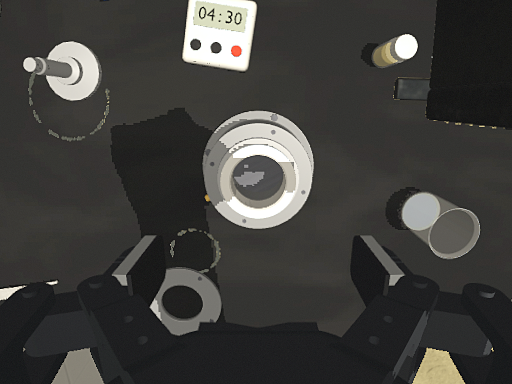

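Cup is in the bore, level to 0.4°, and its flange top is 16.9 mm above the face, so the flange is about 10.9 mm off. The force was only about 8 N, which suggests partial ring engagement. I'll regrip and seat it about 1 mm deeper.

```bash
cat >> h.py <<'E'
def flange(g,c=(.563,.0044)):
    C=cloud(g); r=np.hypot(C[...,0]-c[0],C[...,1]-c[1]); m=(r>.0255)&(r<.0315)&(C[...,2]>.064)&(C[...,2]<.09); P=C[m]
    a=np.linalg.lstsq(np.c_[P[:,:2]-c,np.ones(len(P))],P[:,2],rcond=None)[0]
    face=np.median(C[(r>.04)&(r<.047)&(abs(C[...,2]-.06)<.008)][:,2])
    print('gap flange-face mm',round((a[2]-face-.006)*1e3,2),'tilt deg x,y',np.degrees(a[:2]).round(2),len(P))
E
python3 - <<'E'
from h import *
from plant import robot
def st(n): s=robot.sense(); print(n,round(s['t'],2),s['tcp_pos'].round(4),s['wrist_force'].round(2),s['torque'].round(2),round(s['opening'],3)); return s
X,Y=.5628,.0044
robot.move_straight([X,Y,.0725],.15); robot.sleep(.25); st('down')
robot.grip(0.,40); s=st('grip'); x,y=s['tcp_pos'][:2]
for z in (.0720,.0712,.0706,.0700,.0694):
    c=robot.move_straight([X,Y,z],.012,contact_N=20); robot.sleep(.05);s=st(c)
    if s['tcp_pos'][2]<.0714 or s['wrist_force'][2]>16: break
robot.grip(1.0); st('open')
robot.move_straight([X,Y,.21],.15)
robot.grip(0.); robot.sleep(.1); s=st('look')
g=robot.grab_frame('wrist'); np.savez('pics/p2.npz',**g); flange(g)
cv2.imwrite('pics/p2.png',g['image'][:,:,::-1])
E
```

```text
down 21.7 [0.5632 0.0044 0.0732] [-0.49  0.37  0.31] [-0.02  0.03  0.05] 1.001
grip 22.03 [0.563  0.0043 0.0724] [ 1.89 -0.28 -1.36] [-0.14 -0.21  0.02] 0.748
False 22.33 [0.5631 0.0043 0.0724] [ 1.   -0.02  3.21] [-0.22 -0.03 -0.  ] 0.75
False 22.63 [0.5631 0.0043 0.072 ] [-0.02 -1.17  7.81] [-0.22  0.23  0.01] 0.744
False 22.93 [0.5632 0.0044 0.0718] [-1.5  -1.19 10.21] [-0.21  0.46 -0.03] 0.752
False 23.23 [0.5632 0.0043 0.0714] [-2.46 -0.24 11.88] [-0.26  0.62 -0.04] 0.749
False 23.53 [0.5632 0.0044 0.071 ] [-3.37 -0.97 12.92] [-0.27  0.66 -0.09] 0.747
open 23.88 [0.5625 0.0045 0.069 ] [ 0.57 -0.12 -0.17] [-0.02 -0.01  0.02] 0.996
look 25.83 [0.5628 0.0044 0.21  ] [-0.21 -0.2   0.23] [ 0.03 -0.12  0.03] 0.002
gap flange-face mm 8.73 tilt deg x,y [-0.06  0.3 ] 1367
```

View pics/p2.png

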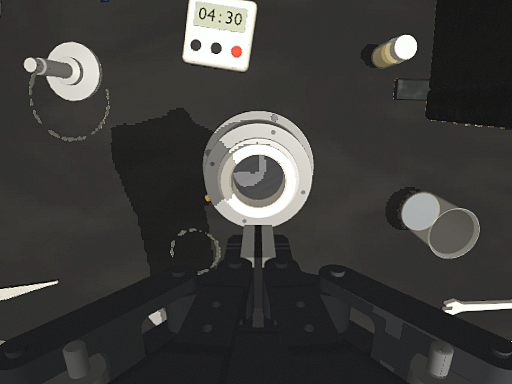

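Cup is now gripped, with the flange about 8.7 mm off and tilt 0.3° or less. The shut fingertips sit just below the hub in the image, at about (258,240). Nipple is at 118°, so I'll push on the symmetric axis at 28°/208°.

```bash
cat > p.py <<'E'
from h import *
from plant import robot
import json,os
C=np.array([.563,.0044]); R=.0295
def side(deg): a=np.radians(deg); return C+R*np.array([np.cos(a),np.sin(a)])
def mv(p,z,v,**k): return robot.move_straight([p[0],p[1],z],v,**k)
def push(deg,other,zs,dmax=2.6,F=21,n=14):
    """touch rim from zs, push in small steps; other = height (tcp z) of opposite side"""
    p=side(deg); mv(p,zs,.08); robot.sleep(.1)
    F0=robot.sense()['wrist_force'][2]
    mv(p,zs-.012,.015,contact_N=2.5); s=robot.sense(); z0=z=s['tcp_pos'][2]; cmd=z0
    tgt=z0-max(0,(dmax/1e3-(other-z0))/1.27) if other else z0-.0018
    f=s['wrist_force'][2]-F0; log=[(round(z*1e3,2),round(f,1))]
    for _ in range(n):
        if z<=tgt or f>=F: break
        cmd-=.0005; mv(p,cmd,.02,contact_N=12); s=robot.sense(); z=s['tcp_pos'][2]; f=s['wrist_force'][2]-F0; log.append((round(z*1e3,2),round(f,1)))
    mv(p,z+.004,.08)
    print(deg,'t',round(s['t'],2),'tgt',round(tgt*1e3,2),log,'torque',s['torque'].round(2)); return z0,z,f
E
python3 - <<'E'
from p import *
A=side(28); robot.goto([*A,.105],[np.pi,0,-np.pi/2])
a0,a,f=push(28,None,.092)
b0,b,f=push(208,a,a0+.004,dmax=2.2)
print(robot.sense()['t'])
E
```

```text
28 t 28.83 tgt 83.39 [(np.float64(85.19), np.float64(1.0)), (np.float64(84.99), np.float64(4.7)), (np.float64(84.73), np.float64(5.8)), (np.float64(84.41), np.float64(6.9)), (np.float64(84.05), np.float64(6.7)), (np.float64(83.65), np.float64(8.3)), (np.float64(83.3), np.float64(7.5))] torque [ 0.08  0.21 -0.  ]
208 t 32.73 tgt 82.06 [(np.float64(85.61), np.float64(1.5)), (np.float64(85.36), np.float64(4.8)), (np.float64(84.94), np.float64(6.0)), (np.float64(84.48), np.float64(7.2)), (np.float64(84.01), np.float64(7.4)), (np.float64(83.6), np.float64(8.7)), (np.float64(83.12), np.float64(8.9)), (np.float64(82.66), np.float64(9.8)), (np.float64(82.21), np.float64(10.1)), (np.float64(81.88), np.float64(12.4))] torque [-0.14  1.12  0.01]
32.975
```

```bash
python3 - <<'E'
from p import *
a0,a,f=push(28,.0819,.0875,dmax=2.4)
b0,b,f=push(208,a,.0865,dmax=2.4)
A=C
mv(C-[.04,0],.14,.2); robot.sleep(.1)
g=robot.grab_frame('wrist'); np.savez('pics/p3.npz',**g); flange(g); print(robot.sense()['t'])
E
```

```text
28 t 37.14 tgt 80.37 [(np.float64(83.57), np.float64(1.5)), (np.float64(83.45), np.float64(2.3)), (np.float64(83.27), np.float64(5.4)), (np.float64(82.96), np.float64(7.4)), (np.float64(82.65), np.float64(7.8)), (np.float64(82.22), np.float64(7.7)), (np.float64(81.91), np.float64(8.4)), (np.float64(81.76), np.float64(11.0)), (np.float64(81.66), np.float64(13.8)), (np.float64(81.6), np.float64(16.1)), (np.float64(81.52), np.float64(19.6)), (np.float64(81.47), np.float64(22.9))] torque [-0.35  1.4  -0.04]
208 t 40.33 tgt 79.66 [(np.float64(81.85), np.float64(2.6)), (np.float64(81.77), np.float64(5.4)), (np.float64(81.7), np.float64(9.6)), (np.float64(81.66), np.float64(11.6)), (np.float64(81.59), np.float64(15.8)), (np.float64(81.53), np.float64(18.7)), (np.float64(81.47), np.float64(22.5))] torque [-0.16  1.57  0.04]
gap flange-face mm 4.78 tilt deg x,y [-0.13 -0.05] 2659
41.1667
```

Both sides stop rigidly at the same height (TCP 81.5 mm, over 22 N), and the camera shows it level with a gap equal to the shims. Now checking the other two quarters and the first side again.

```bash
python3 - <<'E'
from p import *
p=side(118); mv(p,.10,.2)
for d in (118,298,28): push(d,.0819,.084,dmax=2.4)
mv(C-[.06,0],.17,.2); robot.sleep(.2)
g=robot.grab_frame('wrist'); flange(g); cv2.imwrite('pics/end.png',g['image'][:,:,::-1])
t=robot.grab_frame('top'); np.savez('pics/top1.npz',**t)
a=dict(np.load('pics/top0.npz')); d=cv2.absdiff(a['image'],t['image']).max(2)
for n,(u,v),r in [('cover',(235,239),22),('spindle',(201,148),14),('timer',(253,135),16),('beaker',(331,196),14),('vial',(309,140),8),('spanner',(370,241),22)]:
    q=np.s_[v-r:v+r,u-r:u+r]; print(n,'px changed>60:',int((d[q]>60).sum()))
print(robot.sense()['t'])
E
```

```text
118 t 43.92 tgt 79.98 [(np.float64(81.77), np.float64(4.4)), (np.float64(81.75), np.float64(5.3)), (np.float64(81.67), np.float64(9.9)), (np.float64(81.63), np.float64(12.7)), (np.float64(81.56), np.float64(14.7)), (np.float64(81.48), np.float64(17.9)), (np.float64(81.43), np.float64(21.7))] torque [-0.26  1.41  0.01]
298 t 47.27 tgt 79.97 [(np.float64(81.71), np.float64(3.9)), (np.float64(81.69), np.float64(4.8)), (np.float64(81.64), np.float64(8.7)), (np.float64(81.58), np.float64(11.0)), (np.float64(81.51), np.float64(13.8)), (np.float64(81.48), np.float64(17.6)), (np.float64(81.41), np.float64(19.8)), (np.float64(81.34), np.float64(23.0))] torque [-0.07  1.65  0.01]
28 t 50.41 tgt 79.98 [(np.float64(81.78), np.float64(4.1)), (np.float64(81.7), np.float64(5.5)), (np.float64(81.67), np.float64(8.5)), (np.float64(81.59), np.float64(10.8)), (np.float64(81.54), np.float64(14.3)), (np.float64(81.48), np.float64(17.5)), (np.float64(81.42), np.float64(20.0)), (np.float64(81.37), np.float64(22.6))] torque [-0.45  1.58 -0.02]
gap flange-face mm 4.82 tilt deg x,y [-0.06  0.14] 2160
cover px changed>60: 545
spindle px changed>60: 0
timer px changed>60: 0
beaker px changed>60: 0
vial px changed>60: 0
spanner px changed>60: 0
51.7167
```

View pics/end.png

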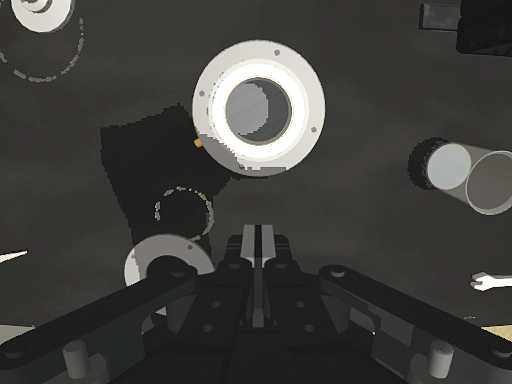

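The end picture shows the flange bedded on the shims, the cup centred at about (258,110). The cover ring at about (165,280) is flat; its changed pixels in the top view come from the arm hiding it. Handing in.

```bash
python3 - <<'E'
from plant import robot
print(robot.sense()['wrist_force'],robot.close_job())
E
```

```text
the job is handed in; nothing more can be done
[-0.02302842  0.22021823 -0.30923575] None
```

The cup is home in the hub, and I handed the job in at about 52 s.

- **Start:** I gripped the cup by its flange and started it level in the bore (0.4° or less). After the first release at about 10.9 mm off, the ring seemed only partly engaged. I regripped it, pressed it in another 2 mm and let go with the flange about 8.7 mm off the housing.
- **Drive:** I pushed on opposite sides of the rim in turn, in four small pushes. The steepest tilt was about 2.5° by estimate from the push heights; I did not measure it mid-push. The highest force I read at the end of any step was 23 N.
- **Bedded:** All four quarters of the rim stop rigidly at over 21 N, at the same height within 0.15 mm. The camera puts the flange 4.8 mm off the housing face, matching the shim thickness of about 4.8 mm it showed before, with a tilt of about 0.15°.
- **Bystanders:** The spindle, timer, beaker, vial and spanner are unchanged in the top view. The cover ring's check there was blocked by the arm. The wrist camera shows it lying flat and nothing touched it, but I did not measure its position again.

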